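Clear and restock the plaster rack

TASK

First clear the stray red and purple cartons out of the white stock rack and stand them flat, side by side, in the green tray, drawing the blue end stop back as needed. Then stand every orange plaster carton upright on the floor of the rack, on its long narrow side with a broad face toward the end wall, and push the stop up gently until the row is snug against the wall with no gaps. Leave the specimen cup and the strip vial where they stand.

Things in the scene. Friction and masses are not known exactly. Their poses are not given: they have to be found in the camera images.
- carton_0: plaster carton, one of up to four alike (some may be absent), orange and white, a box 24.5 mm thick (own x) by 95 mm long (own y) by 60 mm tall (own z, up), 35 g; it stands upright on its long narrow side on the worktop. Origin: centre of its underside
- carton_1: plaster carton, one of up to four alike (some may be absent), orange and white, a box 24.5 mm thick (own x) by 95 mm long (own y) by 60 mm tall (own z, up), 35 g; it stands upright on its long narrow side on the worktop. Origin: centre of its underside
- carton_2: plaster carton, one of up to four alike (some may be absent), orange and white, a box 24.5 mm thick (own x) by 95 mm long (own y) by 60 mm tall (own z, up), 35 g; it stands upright on its long narrow side on the worktop. Origin: centre of its underside
- carton_3: plaster carton, one of up to four alike (some may be absent), orange and white, a box 24.5 mm thick (own x) by 95 mm long (own y) by 60 mm tall (own z, up), 35 g; it stands upright on its long narrow side on the worktop. Origin: centre of its underside
- red_carton: red and white carton, 55 (own x) by 86 (own y) by 48 mm tall, 70 g; left standing in the rack's bay (may be absent, but at least one of the red and the purple carton is there). Origin: centre of its underside
- purple_carton: purple and white carton, 46 (own x) by 70 (own y) by 32 mm tall, 40 g; left standing in the rack's bay (may be absent). Origin: centre of its underside
- rack: white stock rack, fixed, 130 mm across (own x) by 243 mm long (own y), its length running roughly to the robot's left. Base plate 6 mm thick, open above; a lip 7 mm wide rises to 14 mm along each long side (116 mm clear between the lips). At its -y end stands a fixed end wall 8 mm thick, 62 mm tall, 130 mm wide; from the other end a blue end stop slides toward that wall. The bay is the floor between wall and stop. Origin: centre of the underside, z up
- rack_wall (a point): point on the inner face of the rack's fixed end wall, at floor level of the bay (6 mm over the worktop), mid-width; axes as the rack's: y points from the wall along the bay to the stop, x across the bay
- rack_stop (a joint): position of the blue end stop: the clear length of the bay between wall and stop in m, 0 (stop on the wall) to 0.205 (drawn fully back). It slides freely with about 1.5 N of friction and stays where it is left
- stop_face (a point): point on the stop's face toward the wall, at bay floor level, mid-width; axes as the rack's. The stop's plate is 8 mm thick (from this face away from the wall), 100 mm wide, and reaches 56 mm over the bay floor
- stop_grip (a point): centre of the top of the stop's blue grip block, 85 mm over the worktop: the block stands right behind the plate, 30 mm wide across the bay (rack x) and 22 mm along it (rack y), its centre 19 mm behind the stop's face; it can be pinched from above across its 30 mm width down to 45 mm below its top; a foot 72 mm wide and 10 mm high lies beneath it
- tray: shallow green return tray, fixed, 210 (own x) by 140 mm (own y), floor 3 mm thick, rim 4 mm wide and 10 mm high. A fixed mini centrifuge, 0.095 m tall, with its lid standing open to 0.23 m, stands between the rack and the cup: keep out of it, pass in front of it (x below 0.47 m). Origin: centre of its underside
- cup: clear specimen cup with a red screw lid, 62 mm across, 72 mm tall, standing at the right behind the tray; leave alone. Origin: centre of its underside
- vial: white test-strip vial with a white cap, 51 mm across, 137 mm tall, standing at the right behind the cup; leave alone. Origin: centre of its underside

How it is judged:
On the way, in this order (a step that is already met when the one before it is completed fails the run):
1. the stray red and purple cartons stand in the tray (x of red_carton in the frame of tray between -0.09 and 0.09 m and y of red_carton in the frame of tray between -0.055 and 0.055 m and z of each of red_carton, purple_carton in the frame of tray below 0.015 m and angle between each of red_carton, purple_carton's own z axis and vertical below 0.15 rad and x of purple_carton in the frame of tray between -0.09 and 0.09 m and y of purple_carton in the frame of tray between -0.055 and 0.055 m), for 0.2 s.
2. every plaster carton stands upright in the bay between wall and stop (x of carton_0 in the frame of rack_wall between -0.014 and 0.014 m and z of each of carton_0, carton_1, carton_2, carton_3 in the frame of rack_wall below 0.005 m and angle between each of carton_0, carton_1, carton_2, carton_3's own z axis and vertical below 0.15 rad and y of each of carton_0, carton_1, carton_2, carton_3 in the frame of rack_wall above 0.008 m and y of each of carton_0, carton_1, carton_2, carton_3 in the frame of stop_face below -0.008 m and x of carton_1 in the frame of rack_wall between -0.014 and 0.014 m and x of carton_2 in the frame of rack_wall between -0.014 and 0.014 m and x of carton_3 in the frame of rack_wall between -0.014 and 0.014 m), for 0.2 s.
At the end, for the whole second after the job is handed in: Stray cartons stand flat inside the tray; every plaster carton stands upright in the bay, within 14 mm of mid-width and 0.1 rad of square, in one row from the wall with at most 5 mm of slack, the stop face within 4 mm of the last one; all at rest. Absent things do not count (all of step 1 and all of step 2 and linear speed of each of red_carton, purple_carton, carton_0, carton_1, carton_2, carton_3 below 0.02 m/s and angle between the x axis of each of carton_0, carton_1, carton_2, carton_3 and the y axis of rack, either way round below 0.1 rad and (y of carton_0 in the frame of rack_wall between 0.00825 and 0.01725 m or y of carton_1 in the frame of rack_wall between 0.00825 and 0.01725 m or y of carton_2 in the frame of rack_wall between 0.00825 and 0.01725 m or y of carton_3 in the frame of rack_wall between 0.00825 and 0.01725 m) and (y of carton_0 in the frame of rack_wall between 0.03275 and 0.04175 m or y of carton_1 in the frame of rack_wall between 0.03275 and 0.04175 m or y of carton_2 in the frame of rack_wall between 0.03275 and 0.04175 m or y of carton_3 in the frame of rack_wall between 0.03275 and 0.04175 m) and (y of carton_0 in the frame of rack_wall between 0.05725 and 0.06625 m or y of carton_1 in the frame of rack_wall between 0.05725 and 0.06625 m or y of carton_2 in the frame of rack_wall between 0.05725 and 0.06625 m or y of carton_3 in the frame of rack_wall between 0.05725 and 0.06625 m) and (value of joint rack_stop below 0.0835 m or y of carton_0 in the frame of rack_wall between 0.08175 and 0.09075 m or y of carton_1 in the frame of rack_wall between 0.08175 and 0.09075 m or y of carton_2 in the frame of rack_wall between 0.08175 and 0.09075 m or y of carton_3 in the frame of rack_wall between 0.08175 and 0.09075 m) and y of any of carton_0, carton_1, carton_2, carton_3 in the frame of stop_face above -0.01625 m); the robot touches nothing.
It fails at once if a bystander (cup or vial) is shifted by more than 30 mm (distance of any of cup, vial from where it was at the start of the episode above 0.03 m).
It fails at once if the plaster cartons are pressed together with more than 40 N (contact force between any of carton_1, carton_2, carton_3 and carton_0 above 40 N or contact force between any of carton_2, carton_3 and carton_1 above 40 N or contact force between carton_3 and carton_2 above 40 N).
Of red_carton, purple_carton only 1 to 2 are there at a start; the rules pass over those that are not, and their reading is None.
Of carton_0, carton_1, carton_2, carton_3 only 3 to 4 are there at a start; the rules pass over those that are not, and their reading is None.
At some moment in a run one of red_carton, purple_carton may be knocked a few centimetres aside while the robot is not near it.
Once in a run the grip may slacken for a moment while it holds something.
It also fails if it takes over 210 s, if anything falls off the work surface, if the arm or the gripper's body presses on something with over 40 N, if the wrist force passes 120 N, or if a joint passes its speed limit or range.

ROBOT

A 7-joint arm with a two-finger parallel gripper is mounted at the origin on a cart in front of the work surface, level with it; the furniture and walls round the work are solid. World frame = base frame: x ahead of the robot, y to its left, z up, the work surface at z = 0. Lengths are in m, angles in rad, forces in N, time in s.
With the tool pointing down it reaches from about 0.425 to 0.875 m from the base axis. Payload 4.7 kg.
Tool frame: the origin (TCP) lies midway between the tips of the shut fingers; the grasp point (between the pads) lies 19 mm behind it (ctrl.pinch_z is the distance from the TCP to the grasp point, in m); z points along the fingers, y is the line along which they close (so a half turn about z gives the same grasp; the last joint's range is limited). The gripper opens to 87 mm and grips with 3 to 60 N. Pads are 19 mm wide; open, the fingers measure 117 mm over their backs; the gripper's body (75 mm by 190 mm) begins 51 mm behind the grasp point.
Start: joints at [-1.16, 0.321, -0.07, 1.45, 0.023, 1.371, -0.057], TCP at [0.251, 0.6, 0.197] pointing down, gripper open.
Joint ranges: [-2.86, 2.86], [-0.3, 2.09], [-1.38, 1.24], [0.06, 2.45], [-1.56, 4.7], [0.09, 2.05], [-2.69, 2.69]. Speed limits (rad/s): [2.57, 2.57, 3.14, 3.14, 3.14, 3.14, 3.14].

INTERFACE

Orientations are given as a 3x3 rotation matrix whose columns are the frame's x, y, z axes.
In Python, from station import ctrl gives the robot as it stands. The module is installed in compiled form; this text tells all that it offers.
- The arm moves only by the tool move_arm, never from a script. Its argument "series" is text: rows parted by semicolons, each of 5 numbers parted by spaces: the shift along the world's x, y, z in m, then the turn about the world's z in degrees, then the gripper's target within -1 to 1 (shut at 1, half-way at 0, fully open at -1). A call has 1 to 20 rows; each row is the pose to reach, as a shift and turn from the pose commanded when the call began; what a row does not reach only later rows make up. A row lasts 1/12 s, in which the tool goes at most 41.7 mm and 7.16 degrees, less where a joint would pass 70% of its speed; a pose out of reach is approached as far as the arm can. A call with a gripper value outside its range is refused whole. The fingers move at their own pace and stop on an object; "grip_force" is the grip in N (left out, the last holds). Time passes only in rows, so rows that repeat a pose let the fingers close. It gives the time, the measured TCP pose, the force, the opening and the grip force at its end, in the units of the state.
- ctrl.get_obs(): the state, without advancing time (a new reading comes with each control period).
- ctrl.snapshot(name): name is "scene" or "top"; returns the picture (384x512x3 uint8, red, green, blue); there is no depth.
- ctrl.camera_model(name): a dict with "fov_y" (degrees; the focal length in pixels is half the picture's height over the tangent of half this angle, whatever the lens; pixels are square), "cx", "cy" (the principal point, pixels), "R" (3x3) and "t" (3): a world point X has camera coordinates R X + t. Camera axes: x right, y down, z forward; pixel columns grow to the right and rows downward; lengths in m; the calibration is good to about 2 mm. A picture is of the moment at which its call begins. camera_model takes no time and is no camera call.
- ctrl.hand_in(): hands the job in; it is judged then, once.
The state is a dict: "time_s": time; "joints": joint angles; "qvel": joint speeds; "joint_torque": joint torques, N m; "tcp_pos": TCP position; "tcp_rot": TCP orientation; "wrist_force": force on the tool from outside, world axes, zero at the start; "wrist_torque": the same for the moment, N m; "finger_gap": finger opening in m; "grip_force": force on a finger pad.
Only numpy, scipy, OpenCV 4.12 (cv2) and the standard library are available. Lean on these libraries where they do the work, as an engineer would, in place of code of your own. Each camera call takes 0.05 s, during which the arm holds its last target. There are 200 camera calls.

## Working session

There is one attempt and no reset: what is moved stays moved. The work goes in short steps, Python scripts to look and compute and a tool call to move; the robot and the scene stay as the last step left them, time stands still between calls to the robot, and variables do not carry over. Pictures are saved under pics/ and viewed, at most 14 in all, crops included, and the job is handed in when it is done.

Besides the shell and the picture viewer there is one more tool, called after "Emit:" in YAML: its name, and indented under it one key for each argument. move_arm: Moves the arm, as the interface text tells. Its arguments: {"type":"object","properties":{"series":{"type":"string"},"grip_force":{"type":"number"}},"required":["series"]}

```bash
mkdir -p pics
cat > h.py <<'E'
import numpy as np, cv2
from station import ctrl
def snap(name,fn):
    im=ctrl.snapshot(name); cv2.imwrite('pics/'+fn,cv2.cvtColor(im,cv2.COLOR_RGB2BGR)); return im
def crop(src,fn,u0,v0,u1,v1,s):
    im=cv2.imread('pics/'+src)[v0:v1,u0:u1]; cv2.imwrite('pics/'+fn,cv2.resize(im,None,fx=s,fy=s,interpolation=cv2.INTER_CUBIC))
def px2w(name,u,v,z):
    m=ctrl.camera_model(name); f=192/np.tan(np.radians(m['fov_y'])/2)
    R=np.array(m['R']);t=np.array(m['t']); c=-R.T@t
    d=R.T@np.array([(u-m['cx'])/f,(v-m['cy'])/f,1]); return c+d*(z-c[2])/d[2]
def w2px(name,X):
    m=ctrl.camera_model(name); f=192/np.tan(np.radians(m['fov_y'])/2)
    p=np.array(m['R'])@np.array(X)+np.array(m['t']); return p[:2]/p[2]*f+[m['cx'],m['cy']]
E
python3 - <<'E'
from h import *
a=snap('top','top0.png');b=snap('scene','sc0.png')
for n in('top','scene'):
    m=ctrl.camera_model(n);print(n,m['fov_y'],m['cx'],m['cy'],-np.array(m['R']).T@m['t'],np.round(m['R'],2).tolist())
o=ctrl.get_obs();print(o['tcp_pos'],np.round(o['tcp_rot'],3),o['time_s'],ctrl.pinch_z)
crop('top0.png','top0b.png',0,0,512,384,1.55)
E
```

```text
top 49.89846709350634 259.9047345238712 189.14077898333557 [ 0.3426986  -0.01992327  1.0188953 ] [[-0.08, -1.0, 0.0], [-0.98, 0.08, -0.2], [0.2, -0.02, -0.98]]
scene 46.05547676150387 259.13766534809025 189.5251359410367 [ 0.03815025 -0.46279067  0.7663167 ] [[0.67, -0.75, -0.0], [-0.53, -0.47, -0.71], [0.53, 0.47, -0.71]]
[0.25105962 0.59899329 0.19616481] [[-0.922  0.386 -0.001]
 [ 0.386  0.922 -0.002]
 [-0.    -0.002 -1.   ]] 0.1 0.0187
```

View pics/top0b.png

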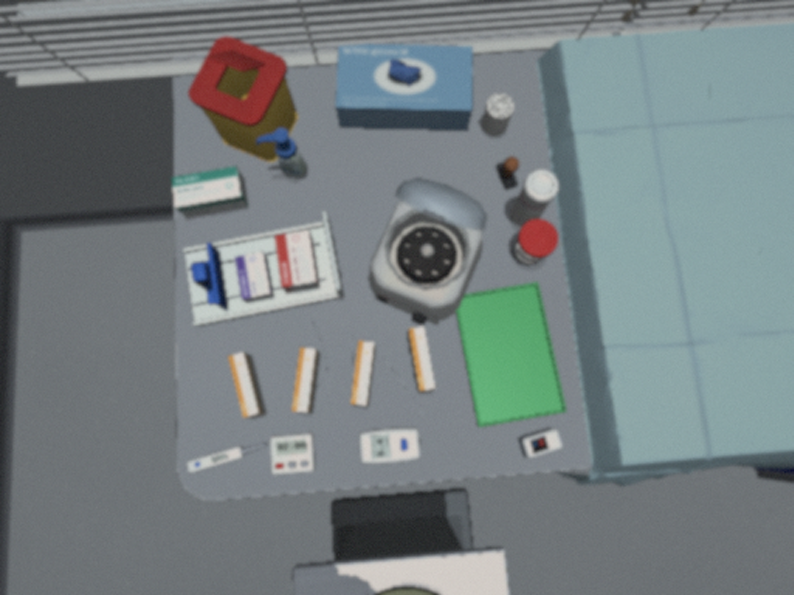

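View pics/sc0.png

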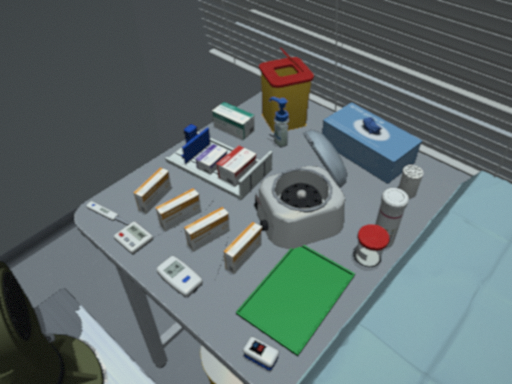

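Run:
```python
from h import *
crop('top0.png','c1.png',110,130,240,220,6)
crop('top0.png','c2.png',130,180,380,285,3.2)
```

```text
(no output)
```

View pics/c1.png

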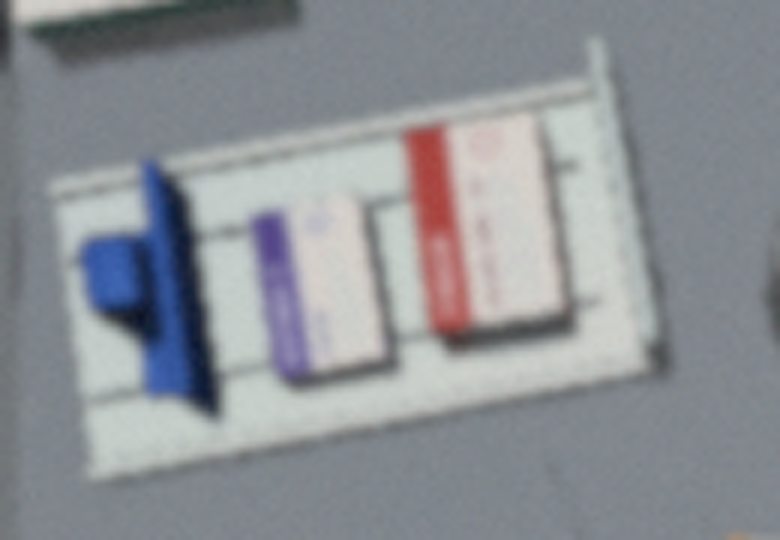

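View pics/c2.png

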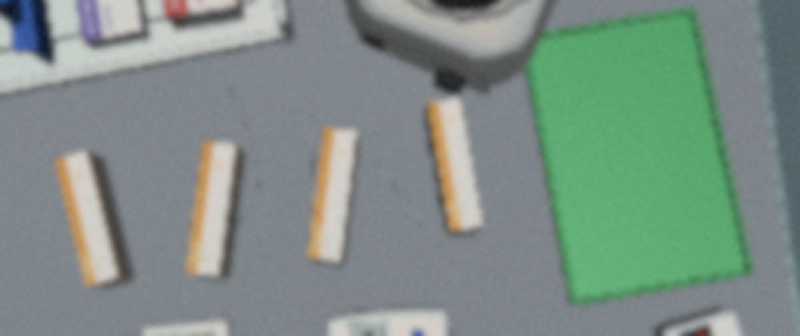

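```bash
cat > m.py <<'E'
from h import *
def c1(p): return 110+(p[0]+.5)/6-.5,130+(p[1]+.5)/6-.5
def c2(p): return 130+(p[0]+.5)/3.2-.5,180+(p[1]+.5)/3.2-.5
def rect(pts,z,cf=lambda p:p):
    w=np.array([px2w('top',*cf(p),z)[:2] for p in pts]); r=cv2.minAreaRect((w*1000).astype(np.float32))
    e=[(w[(i+1)%4]-w[i]) for i in range(4)]
    L=[round(np.linalg.norm(x)*1000) for x in e]; a=[round(float(np.degrees(np.arctan2(x[1],x[0]))),1) for x in e]
    return w.mean(0).round(4),L,a
E
python3 - <<'E'
from m import *
S=[('purple',[(252,213),(358,195),(388,365),(288,380)],.038,c1),('red',[(405,128),(540,112),(570,315),(440,333)],.054,c1),
('o1',[(57,157),(90,150),(121,278),(87,286)],.06,c2),('o2',[(204,143),(238,143),(222,276),(187,274)],.06,c2),('o3',[(324,128),(357,129),(342,263),(308,260)],.06,c2),('o4',[(429,103),(459,97),(482,226),(452,232)],.06,c2),('tray',[(527,38),(692,10),(748,268),(575,303)],.01,c2),
('rack',[(50,182),(590,80),(650,372),(92,478)],.014,c1)]
for n,p,z,c in S: print(n,*rect(p,z,c))
print('grip',px2w('top',*c1((112,268)),.085))
print('wall top',px2w('top',*c1((597,40)),.062),'stop top',px2w('top',*c1((145,160)),.062),px2w('top',*c1((152,392)),.006))
E
```

```text
purple [0.593  0.1925] [44, 73, 41, 72] [-84.6, -172.5, 94.1, 10.0]
red [0.611  0.1211] [55, 86, 52, 87] [-87.5, -175.0, 93.5, 6.9]
o1 [0.4228 0.2067] [24, 95, 25, 96] [-82.5, -168.4, 98.5, 11.4]
o2 [0.4218 0.1174] [25, 96, 25, 94] [-94.6, 170.0, 82.1, -10.2]
o3 [0.4248 0.0305] [24, 97, 24, 96] [-96.4, 169.5, 80.4, -10.7]
o4 [ 0.4396 -0.0598] [22, 95, 22, 95] [-83.2, -175.0, 96.5, 5.2]
tray [ 0.4425 -0.1999] [132, 202, 133, 205] [-84.8, -175.0, 96.5, 4.5]
rack [0.6033 0.1871] [230, 129, 232, 128] [-83.4, -172.2, 96.4, 7.0]
grip [0.59535654 0.2629076  0.085     ]
wall top [0.68101733 0.07260811 0.062     ] stop top [0.64513841 0.25594846 0.062     ] [0.56220681 0.27117041 0.006     ]
```

Run:
```python
from m import *
for n,p,z in [('cf left',(372,270),.06),('cf left top',(383,232),.095),('cf front foot',(418,318),.01),('cf frontR',(465,300),.06),('cf R',(482,240),.08),('cf front',(430,312),.05),('lidL',(397,195),.2),('lidR',(487,215),.2),('cup',(538,238),.072),('vial',(541,185),.137)]:
    print(n,px2w('top',(p[0])/1.55,p[1]/1.55,z).round(3))
```

```text
cf left [0.581 0.005 0.06 ]
cf left top [ 0.629 -0.017  0.095]
cf front foot [ 0.509 -0.062  0.01 ]
cf frontR [ 0.522 -0.134  0.06 ]
cf R [ 0.609 -0.167  0.08 ]
cf front [ 0.51  -0.079  0.05 ]
lidL [ 0.647 -0.04   0.2  ]
lidR [ 0.609 -0.158  0.2  ]
cup [ 0.608 -0.254  0.072]
vial [ 0.669 -0.253  0.137]
```

Emit:
move_arm:
  series: "0.36 -0.479 -0.036 27.7 -0.42; 0.36 -0.479 -0.036 27.7 -0.42; 0.36 -0.479 -0.036 27.7 -0.42; 0.36 -0.479 -0.036 27.7 -0.42; 0.36 -0.479 -0.036 27.7 -0.42; 0.36 -0.479 -0.036 27.7 -0.42; 0.36 -0.479 -0.036 27.7 -0.42; 0.36 -0.479 -0.036 27.7 -0.42; 0.36 -0.479 -0.036 27.7 -0.42; 0.36 -0.479 -0.036 27.7 -0.42; 0.36 -0.479 -0.036 27.7 -0.42; 0.36 -0.479 -0.036 27.7 -0.42; 0.36 -0.479 -0.036 27.7 -0.42; 0.36 -0.479 -0.036 27.7 -0.42; 0.36 -0.479 -0.036 27.7 -0.42; 0.36 -0.479 -0.036 27.7 -0.42; 0.36 -0.479 -0.036 27.7 -0.42; 0.36 -0.479 -0.036 27.7 -0.42; 0.36 -0.479 -0.036 27.7 -0.42; 0.36 -0.479 -0.036 27.7 -0.42"
  grip_force: 15

```text
time_s: 1.77
tcp_pos: [0.6105, 0.1227, 0.1613]
tcp_rot: [[-0.996, -0.09, -0.0], [-0.09, 0.996, 0.001], [0.0, 0.001, -1.0]]
wrist_force: [-0.9, -0.0, -0.9]
finger_gap: 0.0618
grip_force: 0.0
```

Run:
```python
from h import *
snap('top','t1.png');snap('scene','s1.png')
a=cv2.imread('pics/t1.png')[120:235,100:260];b=cv2.imread('pics/s1.png')[90:240,130:340]
a=cv2.resize(a,(560,402),interpolation=2);b=cv2.resize(b,(560,400),interpolation=2)
cv2.imwrite('pics/v1.png',cv2.resize(np.vstack([a[:402],b]),(418,598)))
```

```text
(no output)
```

View pics/v1.png

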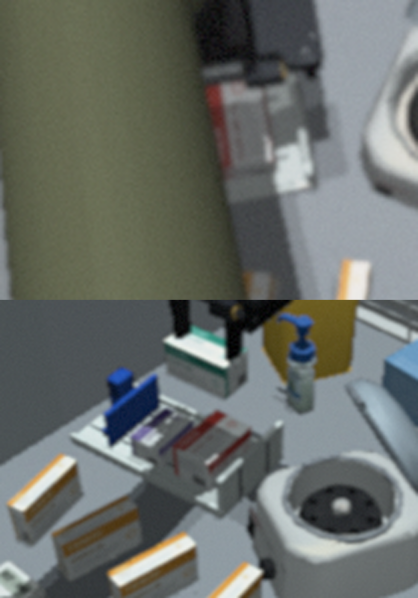

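Run:
```python
from h import *
for f in('sc0.png','s1.png'):
    im=cv2.imread('pics/'+f)[130:195,160:275]
    cv2.imwrite('pics/_%s'%f,im)
a=cv2.imread('pics/_sc0.png');b=cv2.imread('pics/_s1.png')
cv2.imwrite('pics/v2.png',cv2.resize(np.vstack([a,b]),None,fx=4.5,fy=4.5,interpolation=2))
```

```text
(no output)
```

View pics/v2.png

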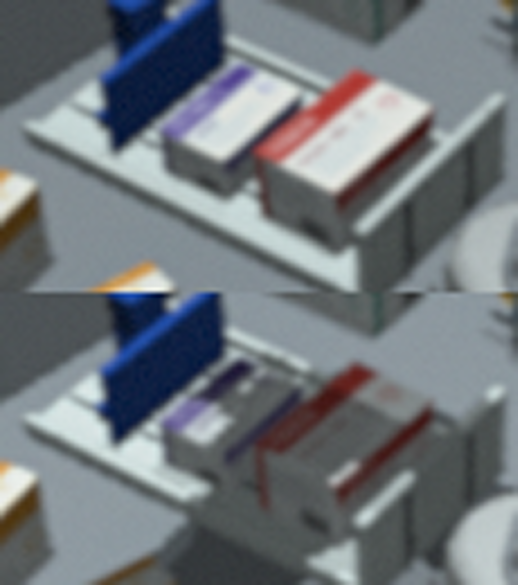

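Emit:
move_arm:
  series: "0 0 -0.04 0 -0.42; 0 0 -0.08 0 -0.42; 0 0 -0.1 0 -0.42; 0 0 -0.115 0 -0.42; 0 0 -0.128 0 -0.42; 0 0 -0.128 0 -0.42; 0 0 -0.128 0 -0.42; 0 0 -0.128 0 -0.42"

```text
time_s: 2.53
tcp_pos: [0.6123, 0.1209, 0.0346]
tcp_rot: [[-0.996, -0.087, 0.002], [-0.087, 0.996, 0.001], [-0.002, 0.0, -1.0]]
wrist_force: [0.5, -0.4, 0.4]
finger_gap: 0.0619
grip_force: 0.0
```

Emit:
move_arm:
  series: "0 0 0 0 1; 0 0 0 0 1; 0 0 0 0 1; 0 0 0 0 1; 0 0 0 0 1; 0 0 0 0 1; 0 0 0.02 0 1; 0 0 0.04 0 1; 0 0 0.04 0 1"
  grip_force: 20

```text
time_s: 3.28
tcp_pos: [0.6141, 0.121, 0.0773]
tcp_rot: [[-0.996, -0.086, 0.007], [-0.086, 0.996, 0.002], [-0.007, 0.001, -1.0]]
wrist_force: [0.3, -0.5, 0.1]
finger_gap: 0.0098
grip_force: 0.0
```

Emit:
move_arm:
  series: "0 0 0.04 0 -0.42; 0 0 0.08 0 -0.42; 0 0 0.1 0 -0.42; -0.04 0 0.1 0 -0.42; -0.08 0 0.1 0 -0.42; -0.12 0 0.1 0 -0.42; -0.16 0 0.1 0 -0.42;  -0.16 0 0.1 0 -0.42; -0.16 0 0.1 0 -0.42; -0.16 0 0.1 0 -0.42"

```text
time_s: 4.12
tcp_pos: [0.452, 0.1206, 0.1736]
tcp_rot: [[-0.996, -0.087, 0.002], [-0.087, 0.996, 0.001], [-0.002, 0.001, -1.0]]
wrist_force: [0.3, 1.2, 0.4]
finger_gap: 0.0603
grip_force: 0.0
```

Run:
```python
from h import *
a=snap('top','t2.png')[120:235,100:260];b=snap('scene','s2.png')[130:235,160:275]
a=cv2.imread('pics/t2.png')[120:235,100:260];b=cv2.imread('pics/s2.png')[120:220,140:300]
cv2.imwrite('pics/v3.png',cv2.resize(np.vstack([a,b]),None,fx=2.78,fy=2.78,interpolation=2))
```

```text
(no output)
```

View pics/v3.png

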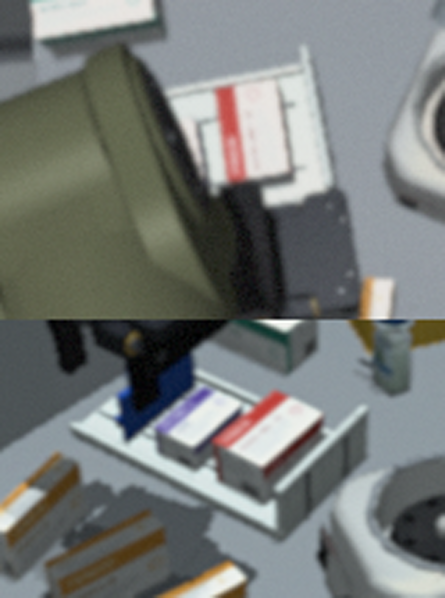

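Emit:
move_arm:
  series: "0.04 0 0 0 -0.42; 0.08 0 0 0 -0.42; 0.12 0 0 0 -0.42; 0.16 0 0 0 -0.42; 0.16 0 0 0 -0.42; 0.16 0 -0.04 0 -0.42; 0.16 0 -0.08 0 -0.42; 0.16 0 -0.12 0 -0.42;  0.16 0 -0.14 0 -0.42; 0.16 0 -0.155 0 -0.42; 0.16 0 -0.155 0 -0.42; 0.16 0 -0.155 0 -0.42; 0.16 0 -0.155 0 -0.2; 0.16 0 -0.155 0 0; 0.16 0 -0.155 0 0.2; 0.16 0 -0.155 0 0.4; 0.16 0 -0.155 0 0.4; 0.16 0 -0.155 0 0.4"
  grip_force: 20

```text
time_s: 5.72
tcp_pos: [0.6119, 0.1205, 0.019]
tcp_rot: [[-0.996, -0.087, 0.002], [-0.087, 0.996, 0.0], [-0.002, 0.0, -1.0]]
wrist_force: [0.4, -0.6, 3.0]
finger_gap: 0.0554
grip_force: 20.0
```

Gripped at 55 mm. Lift.

Emit:
move_arm:
  series: "0 0 0.01 0 0.4; 0 0 0.02 0 0.4; 0 0 0.04 0 0.4; 0 0 0.06 0 0.4; 0 0 0.06 0 0.4"
  grip_force: 25

```text
time_s: 6.13
tcp_pos: [0.6145, 0.1211, 0.0837]
tcp_rot: [[-0.996, -0.086, 0.008], [-0.086, 0.996, 0.002], [-0.008, 0.002, -1.0]]
wrist_force: [0.8, -0.2, 0.4]
finger_gap: 0.0553
grip_force: 25.0
```

Emit:
move_arm:
  series: "0 0 0.04 0 0.4; 0 0 0.09 0 0.4; -0.03 0 0.09 0 0.4; -0.06 0 0.09 0 0.4; -0.09 0 0.09 0 0.4; -0.12 0 0.09 0 0.4; -0.15 0 0.09 0 0.4; -0.18 0 0.09 0 0.4; -0.18 -0.03 0.09 0 0.4; -0.18 -0.06 0.09 0 0.4; -0.18 -0.09 0.09 0 0.4; -0.18 -0.12 0.09 0 0.4; -0.18 -0.15 0.09 0 0.4; -0.18 -0.18 0.09 0 0.4; -0.18 -0.21 0.09 0 0.4; -0.18 -0.24 0.09 0 0.4; -0.18 -0.27 0.09 0 0.4; -0.18 -0.3 0.09 0 0.4; -0.18 -0.317 0.09 0 0.4; -0.18 -0.317 0.09 0 0.4"

```text
time_s: 7.8
tcp_pos: [0.4303, -0.2012, 0.1687]
tcp_rot: [[-0.997, -0.08, 0.001], [-0.08, 0.997, -0.002], [-0.001, -0.002, -1.0]]
wrist_force: [0.4, 1.2, -0.1]
finger_gap: 0.0552
grip_force: 25.0
```

Emit:
move_arm:
  series: "0.02 -0.005 -0.02 0 0.4; 0.045 -0.01 -0.05 0 0.4; 0.045 -0.01 -0.08 0 0.4; 0.045 -0.01 -0.11 0 0.4; 0.045 -0.01 -0.13 0 0.4; 0.045 -0.01 -0.14 0 0.4; 0.045 -0.01 -0.148 0 0.4; 0.045 -0.01 -0.151 0 0.4; 0.045 -0.01 -0.152 0 0.4; 0.045 -0.01 -0.152 0 0.4; 0.045 -0.01 -0.152 0 0.4"

```text
time_s: 8.72
tcp_pos: [0.4773, -0.2067, 0.0174]
tcp_rot: [[-0.996, -0.087, 0.002], [-0.087, 0.996, -0.0], [-0.002, -0.0, -1.0]]
wrist_force: [0.2, 0.2, -0.6]
finger_gap: 0.0553
grip_force: 25.0
```

Emit:
move_arm:
  series: "0 0 -0.002 0 0.4; 0 0 -0.002 0 0.4; 0 0 -0.002 0 -0.2; 0 0 -0.002 0 -0.42; 0 0 -0.002 0 -0.42; 0 0 -0.002 0 -0.42; 0 0 0.03 0 -0.42; 0 0 0.07 0 -0.42; 0 0 0.11 0 -0.42; 0 0 0.15 0 -0.42; -0.045 0 0.15 0 -0.42; -0.045 0 0.15 0 -0.42; -0.045 0.04 0.15 0 -0.42; -0.045 0.08 0.15 0 -0.42; -0.045 0.12 0.15 0 -0.42; -0.045 0.16 0.15 0 -0.42; -0.045 0.2 0.15 0 -0.42; -0.045 0.24 0.15 0 -0.42; -0.045 0.24 0.15 0 -0.42"

```text
time_s: 10.3
tcp_pos: [0.4303, 0.0417, 0.1658]
tcp_rot: [[-0.995, -0.097, -0.001], [-0.097, 0.995, 0.003], [0.0, 0.003, -1.0]]
wrist_force: [0.6, 0.8, -0.3]
finger_gap: 0.0617
grip_force: 0.0
```

Run:
```python
from h import *
snap('top','t3.png');snap('scene','s3.png')
a=cv2.imread('pics/t3.png')[120:280,110:380];b=cv2.imread('pics/s3.png')[100:350,90:360]
cv2.imwrite('pics/v4.png',cv2.resize(np.vstack([a,b]),None,fx=1.46,fy=1.46,interpolation=2))
```

```text
(no output)
```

View pics/v4.png

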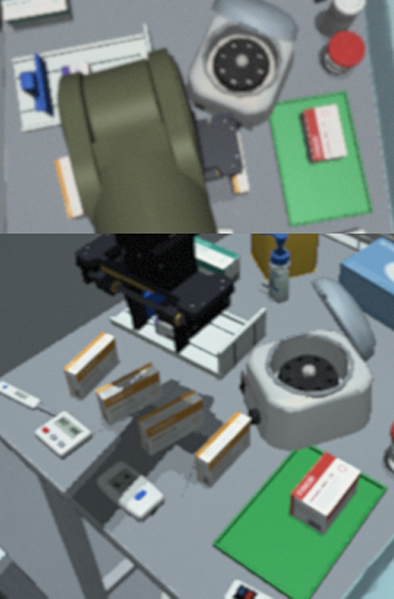

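Emit:
move_arm:
  series: "0 0.04 0 2 -0.42; 0 0.08 0 2 -0.42; 0 0.12 0 2 -0.42; 0 0.16 0 2 -0.42; 0.04 0.16 0 2 -0.42; 0.08 0.16 0 2 -0.42; 0.12 0.16 0 2 -0.42; 0.163 0.16 0 2 -0.42; 0.163 0.16 -0.04 2 -0.42; 0.163 0.16 -0.08 2 -0.42; 0.163 0.16 -0.11 2 -0.42; 0.163 0.16 -0.13 2 -0.42; 0.163 0.16 -0.145 2 -0.42; 0.163 0.16 -0.145 2 -0.42; 0.163 0.16 -0.145 2 -0.42"

```text
time_s: 11.65
tcp_pos: [0.5941, 0.1913, 0.0204]
tcp_rot: [[-0.993, -0.119, -0.002], [-0.119, 0.993, -0.002], [0.002, -0.002, -1.0]]
wrist_force: [0.5, 0.3, 0.2]
finger_gap: 0.0615
grip_force: 0.0
```

Emit:
move_arm:
  series: "0 0 -0.002 0 -0.42; 0 0 -0.002 0 -0.2; 0 0 -0.002 0 0; 0 0 -0.002 0 0.3; 0 0 -0.002 0 0.6; 0 0 -0.002 0 0.6; 0 0 -0.002 0 0.6; 0 0 -0.002 0 0.6"
  grip_force: 15

```text
time_s: 12.32
tcp_pos: [0.5942, 0.1936, 0.0193]
tcp_rot: [[-0.993, -0.121, 0.0], [-0.121, 0.993, 0.0], [-0.0, 0.0, -1.0]]
wrist_force: [-0.4, 0.2, 0.5]
finger_gap: 0.0236
grip_force: 0.0
```

Emit:
move_arm:
  series: "0 0 0.04 0 -0.42; 0 0 0.08 0 -0.8; 0 0 0.12 0 -1; -0.04 0 0.15 0 -1; -0.08 0 0.15 0 -1;  -0.12 0 0.15 0 -1; -0.15 0 0.15 0 -1; -0.15 -0.04 0.15 0 -1; -0.15 -0.08 0.15 0 -1; -0.15 -0.12 0.15 0 -1; -0.15 -0.16 0.15 0 -1; -0.15 -0.2 0.15 0 -1; -0.15 -0.2 0.15 0 -1; -0.15 -0.2 0.15 0 -1"

```text
time_s: 13.48
tcp_pos: [0.4442, -0.0087, 0.1695]
tcp_rot: [[-0.993, -0.116, 0.001], [-0.116, 0.993, 0.001], [-0.001, 0.001, -1.0]]
wrist_force: [0.3, 0.7, -0.2]
finger_gap: 0.0868
grip_force: 0.0
```

Run:
```python
from h import *
print(np.round(ctrl.get_obs()['joints'],2))
snap('top','t4.png');snap('scene','s4.png')
a=cv2.imread('pics/t4.png')[125:225,105:240];b=cv2.imread('pics/s4.png')[100:200,140:275]
cv2.imwrite('pics/v5.png',cv2.resize(np.hstack([a,b]),None,fx=2.9,fy=2.9,interpolation=2))
```

```text
[-0.47 -0.13  0.4   1.98  0.05  1.27  1.6 ]
```

View pics/v5.png

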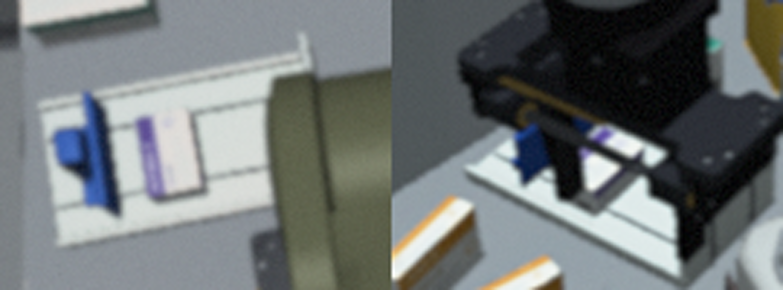

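Emit:
move_arm:
  series: "0 0.04 0 -7 -1; 0 0.08 0 -14 -1; 0 0.12 0 -21 -1; 0 0.16 0 -28 -1; 0 0.2 0 -35 -1; 0.04 0.2 0 -42 -1; 0.08 0.2 0 -49 -1; 0.12 0.2 0 -56 -1; 0.15 0.2 0 -63 -1; 0.15 0.2 0 -70 -1; 0.15 0.2 0 -77 -1; 0.15 0.2 0 -84 -1; 0.15 0.2 0 -90 -1; 0.15 0.2 -0.04 -90 -1; 0.15 0.2 -0.08 -90 -1; 0.15 0.2 -0.11 -90 -1; 0.15 0.2 -0.135 -90 -1; 0.15 0.2 -0.145 -90 -1; 0.15 0.2 -0.15 -90 -1; 0.15 0.2 -0.15 -90 -1"

```text
time_s: 15.25
tcp_pos: [0.5936, 0.1946, 0.0185]
tcp_rot: [[-0.123, 0.992, -0.001], [0.992, 0.123, -0.0], [-0.0, -0.001, -1.0]]
wrist_force: [0.1, -0.3, 0.5]
finger_gap: 0.0869
grip_force: 0.0
```

Emit:
move_arm:
  series: "0 0 -0.005 0 -1; 0 0 -0.01 0 -1; 0 0 -0.01 0 -1; 0 0 -0.01 0 -0.6; 0 0 -0.01 0 -0.3; 0 0 -0.01 0 -0.2; 0 0 -0.01 0 -0.2; 0 0 -0.01 0 -0.2; 0 0 -0.01 0 -0.2"
  grip_force: 15

```text
time_s: 16.0
tcp_pos: [0.5946, 0.1936, 0.0097]
tcp_rot: [[-0.121, 0.993, 0.001], [0.993, 0.121, 0.0], [0.0, 0.001, -1.0]]
wrist_force: [-0.5, -0.9, 2.6]
finger_gap: 0.0697
grip_force: 15.0
```

Emit:
move_arm:
  series: "0 0 0.01 0 -0.2; 0 0 0.03 0 -0.2; 0 0 0.06 0 -0.2; 0 0 0.09 0 -0.2; 0 0 0.13 0 -0.2; -0.03 0 0.13 7 -0.2; -0.06 0 0.13 14 -0.2; -0.09 0 0.13 21 -0.2; -0.12 0 0.13 28 -0.2; -0.15 0 0.13 35 -0.2; -0.18 0 0.13 42 -0.2; -0.18 -0.03 0.13 49 -0.2; -0.18 -0.06 0.13 56 -0.2; -0.18 -0.09 0.13 63 -0.2; -0.18 -0.12 0.13 70 -0.2; -0.18 -0.15 0.13 77 -0.2; -0.18 -0.18 0.13 84 -0.2; -0.18 -0.21 0.13 88 -0.2; -0.18 -0.24 0.13 88 -0.2; -0.18 -0.27 0.13 88 -0.2"
  grip_force: 20

```text
time_s: 17.67
tcp_pos: [0.414, -0.078, 0.1398]
tcp_rot: [[-0.996, -0.087, 0.001], [-0.087, 0.996, 0.001], [-0.001, 0.001, -1.0]]
wrist_force: [0.1, 0.9, -0.6]
finger_gap: 0.07
grip_force: 20.0
```

Run:
```python
from h import *
snap('scene','s5.png')
for f in('s3.png','s5.png'):
    im=cv2.imread('pics/'+f)[250:384,220:370].astype(int)
    m=(im[...,2]>150)&(im[...,1]<90); ys,xs=np.nonzero(m); print(f,m.sum(),xs.mean()+220,ys.mean()+250)
```

```text
s3.png 121 308.9669421487603 259.9834710743802
s5.png 106 309.49056603773585 259.1132075471698
```

Emit:
move_arm:
  series: "-0.01 -0.03 0 0 -0.2; -0.02 -0.06 0 0 -0.2; -0.025 -0.09 0 0 -0.2; -0.025 -0.127 0 0 -0.2; -0.025 -0.127 0 0 -0.2; -0.025 -0.127 -0.03 0 -0.2; -0.025 -0.127 -0.06 0 -0.2; -0.025 -0.127 -0.06 0 -0.2"

```text
time_s: 18.38
tcp_pos: [0.3853, -0.2021, 0.0754]
tcp_rot: [[-0.996, -0.086, -0.008], [-0.086, 0.996, 0.002], [0.008, 0.003, -1.0]]
wrist_force: [-2.1, 1.1, -0.0]
finger_gap: 0.0699
grip_force: 20.0
```

Red unmoved. Lower the purple.

Emit:
move_arm:
  series: "0 0 -0.03 0 -0.2; 0 0 -0.05 0 -0.2; 0 0 -0.06 0 -0.2; 0 0 -0.067 0 -0.2; 0 0 -0.07 0 -0.2; 0 0 -0.073 0 -0.2; 0 0 -0.073 0 -0.2; 0 0 -0.073 0 -0.2"

```text
time_s: 19.05
tcp_pos: [0.39, -0.2037, 0.007]
tcp_rot: [[-0.996, -0.087, 0.001], [-0.087, 0.996, 0.0], [-0.001, -0.0, -1.0]]
wrist_force: [1.1, 0.0, -0.9]
finger_gap: 0.0694
grip_force: 20.0
```

Emit:
move_arm:
  series: "0 0 -0.001 0 -0.5; 0 0 -0.001 0 -1; 0 0 -0.001 0 -1; 0 0 -0.001 0 -1; 0 0 0.03 0 -1; 0 0 0.07 0 -1; 0 0 0.11 0 -1; 0.02 0 0.147 0 -1; 0.04 0.04 0.147 0 -1; 0.04 0.08 0.147 0 -1; 0.04 0.12 0.147 0 -1; 0.04 0.16 0.147 -7 -1; 0.04 0.2 0.147 -14 -1; 0.04 0.24 0.147 -21 -1; 0.04 0.28 0.147 -28 -1; 0.04 0.32 0.147 -35 -1; 0.04 0.36 0.147 -42 -1; 0.04 0.4 0.147 -49 -1; 0.04 0.44 0.147 -56 -1; 0.04 0.47 0.147 -63 -1"

```text
time_s: 20.72
tcp_pos: [0.429, 0.2573, 0.1532]
tcp_rot: [[-0.59, 0.807, 0.0], [0.807, 0.59, 0.0], [-0.0, 0.0, -1.0]]
wrist_force: [0.9, 0.1, -0.3]
finger_gap: 0.0871
grip_force: 0.0
```

Run:
```python
from h import *
snap('top','t6.png');snap('scene','s6.png')
a=cv2.imread('pics/t6.png')[100:290,110:380];b=cv2.imread('pics/s6.png')[100:350,90:360]
cv2.imwrite('pics/v6.png',cv2.resize(np.hstack([a,b[:190]]),None,fx=1.48,fy=1.48,interpolation=2))
```

```text
(no output)
```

View pics/v6.png

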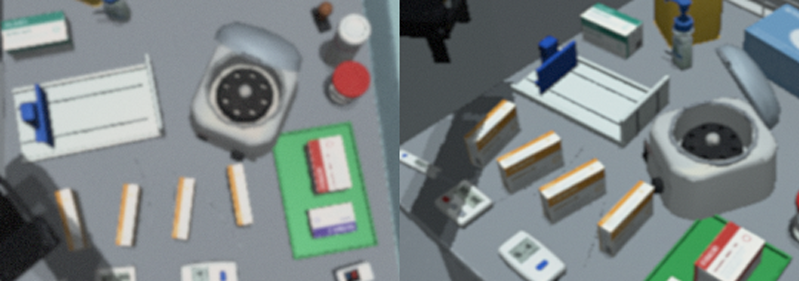

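Emit:
move_arm:
  series: "0.04 0 0 -7 -1; 0.08 0 0 -14 -1; 0.12 0 0 -21 -0.6; 0.167 0 0 -25.5 -0.2; 0.167 0 0 -25.5 -0.2; 0.167 0 -0.04 -25.5 -0.2; 0.167 0 -0.08 -25.5 -0.2; 0.167 0 -0.105 -25.5 -0.2; 0.167 0 -0.105 -25.5 -0.2; 0.167 0 -0.105 -25.5 0.2; 0.167 0 -0.105 -25.5 0.6; 0.167 0 -0.105 -25.5 0.6; 0.167 0 -0.105 -25.5 0.6; 0.167 0 -0.105 -25.5 0.6"
  grip_force: 15

```text
time_s: 21.98
tcp_pos: [0.5958, 0.256, 0.0506]
tcp_rot: [[-0.192, 0.981, -0.001], [0.981, 0.192, 0.001], [0.001, -0.001, -1.0]]
wrist_force: [-6.0, -1.7, 6.5]
finger_gap: 0.0298
grip_force: 15.0
```

Emit:
move_arm:
  series: "-0.001 0.007 0 -4.5 0.6; -0.002 0.014 0 -4.5 0.6; -0.003 0.021 0 -4.5 0.6; -0.003 0.028 0 -4.5 0.6; -0.003 0.028 0 -4.5 0.6; -0.003 0.028 0 -4.5 0.6"

```text
time_s: 22.48
tcp_pos: [0.5921, 0.2835, 0.0506]
tcp_rot: [[-0.114, 0.993, -0.002], [0.993, 0.114, -0.001], [-0.0, -0.002, -1.0]]
wrist_force: [-7.0, -2.4, 8.1]
finger_gap: 0.0296
grip_force: 15.0
```

Emit:
move_arm:
  series: "0 0 0 0 0; 0 0 0 0 -0.2; 0 0 0 0 -0.2; 0 0 0 0 -0.2; 0 0 0.04 0 -0.2; 0 0 0.08 0 -0.2; 0 0 0.1 7 -0.2; -0.03 -0.01 0.1 14 -0.2; -0.06 -0.03 0.1 21 -0.2; -0.09 -0.04 0.1 28 -0.2; -0.12 -0.05 0.1 35 -0.2; -0.14 -0.06 0.1 42 -0.2; -0.169 -0.078 0.1 49 -0.2; -0.169 -0.078 0.1 56 -0.2; -0.169 -0.078 0.1 63 -0.2; -0.169 -0.078 0.1 70 -0.2; -0.169 -0.078 0.1 77 -0.2; -0.169 -0.078 0.1 84 -0.2; -0.169 -0.078 0.1 91 -0.2; -0.169 -0.078 0.1 94 -0.2"

```text
time_s: 24.15
tcp_pos: [0.4246, 0.2057, 0.1485]
tcp_rot: [[-0.982, -0.188, 0.001], [-0.188, 0.982, 0.001], [-0.001, 0.0, -1.0]]
wrist_force: [0.5, -0.0, -0.9]
finger_gap: 0.0525
grip_force: 0.0
```

Emit:
move_arm:
  series: "-0.001 0.001 -0.04 0 -0.2; -0.001 0.001 -0.08 0 -0.2; -0.001 0.001 -0.11 0 -0.2; -0.001 0.001 -0.125 0 -0.2; -0.001 0.001 -0.13 0 -0.2; -0.001 0.001 -0.13 0 -0.2; -0.001 0.001 -0.13 0 0.1; -0.001 0.001 -0.13 0 0.4; -0.001 0.001 -0.13 0 0.7; -0.001 0.001 -0.13 0 0.7; -0.001 0.001 -0.13 0 0.7; -0.001 0.001 -0.13 0 0.7"
  grip_force: 10

```text
time_s: 25.15
tcp_pos: [0.4238, 0.2071, 0.0189]
tcp_rot: [[-0.983, -0.183, 0.001], [-0.183, 0.983, 0.001], [-0.001, 0.001, -1.0]]
wrist_force: [-0.4, 0.3, 2.2]
finger_gap: 0.0245
grip_force: 9.9
```

Emit:
move_arm:
  series: "0 0 0.02 0 0.7; 0 0 0.05 0 0.7; 0 0 0.09 0 0.7; 0.03 -0.02 0.1 -4.1 0.7; 0.06 -0.04 0.1 -4.1 0.7; 0.09 -0.06 0.1 -4.1 0.7; 0.12 -0.08 0.1 -4.1 0.7; 0.15 -0.1 0.1 -4.1 0.7; 0.17 -0.106 0.1 -4.1 0.7; 0.189 -0.106 0.1 -4.1 0.7; 0.189 -0.106 0.1 -4.1 0.7; 0.189 -0.106 0.1 -4.1 0.7; 0.189 -0.106 0.07 -4.1 0.7; 0.189 -0.106 0.04 -4.1 0.7; 0.189 -0.106 0.02 -4.1 0.7; 0.189 -0.106 0.02 -4.1 0.7; 0.189 -0.106 0.02 -4.1 0.7"

```text
time_s: 26.57
tcp_pos: [0.6106, 0.1011, 0.0375]
tcp_rot: [[-0.994, -0.113, -0.003], [-0.113, 0.994, -0.0], [0.003, 0.0, -1.0]]
wrist_force: [-0.5, -0.1, 0.7]
finger_gap: 0.0244
grip_force: 9.9
```

Emit:
move_arm:
  series: "0.002 0 -0.006 0 0.7; 0.002 0 -0.01 0 0.7; 0.002 0 -0.012 0 0.7; 0.002 0 -0.012 0 0.7; 0.002 0 -0.012 0 0.7"

```text
time_s: 26.98
tcp_pos: [0.6146, 0.1007, 0.0267]
tcp_rot: [[-0.994, -0.112, 0.001], [-0.112, 0.994, 0.0], [-0.001, 0.0, -1.0]]
wrist_force: [0.2, 0.0, 0.5]
finger_gap: 0.0248
grip_force: 9.9
```

Emit:
move_arm:
  series: "0 0 -0.001 0 0.7; 0 0 -0.001 0 0.7; 0 0 -0.001 0 0.5; 0 0 -0.001 0 0.27; 0 0 -0.001 0 0.27; 0 0 -0.001 0 0.27; 0 0 0.02 0 0.27; 0 0 0.05 0 0.27; 0 0 0.08 0 0.27; 0 0 0.11 0 0; -0.03 0.003 0.115 -7 -0.2; -0.06 0.006 0.115 -14 -0.2; -0.09 0.01 0.115 -16 -0.2; -0.12 0.013 0.115 -16 -0.2; -0.15 0.017 0.115 -16 -0.2; -0.18 0.017 0.115 -16 -0.2; -0.193 0.017 0.115 -16 -0.2; -0.193 0.017 0.115 -16 -0.2; -0.193 0.017 0.115 -16 -0.2; -0.193 0.017 0.115 -16 -0.2"

```text
time_s: 28.65
tcp_pos: [0.4225, 0.1176, 0.1417]
tcp_rot: [[-0.986, 0.167, 0.002], [0.167, 0.986, 0.001], [-0.002, 0.001, -1.0]]
wrist_force: [-0.3, -0.4, 0.1]
finger_gap: 0.0522
grip_force: 0.0
```

Run:
```python
from h import *
snap('top','t7.png');snap('scene','s7.png')
a=cv2.imread('pics/t7.png')[115:290,105:300];b=cv2.imread('pics/s7.png')[90:265,120:315]
cv2.imwrite('pics/v7.png',cv2.resize(np.hstack([a,b]),None,fx=2.05,fy=2.05,interpolation=2))
```

```text
(no output)
```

View pics/v7.png

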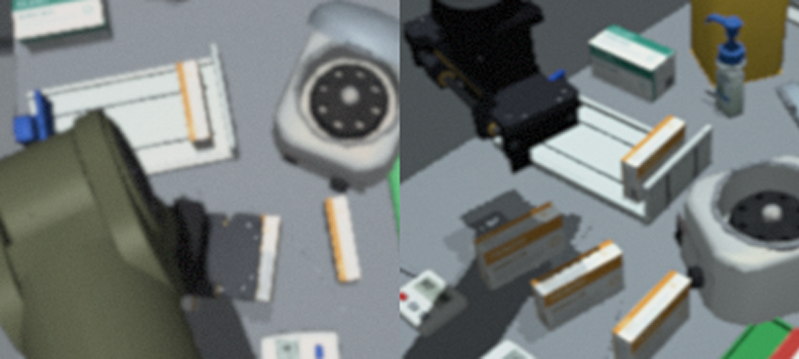

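Emit:
move_arm:
  series: "0 0 -0.04 0 -0.2; 0 0 -0.08 0 -0.2; 0 0 -0.11 0 -0.2; 0 0 -0.12 0 -0.2; 0 0 -0.123 0 -0.2; 0 0 -0.123 0 -0.2; 0 0 -0.123 0 0.1; 0 0 -0.123 0 0.4; 0 0 -0.123 0 0.7; 0 0 -0.123 0 0.7; 0 0 -0.123 0 0.7; 0 0 -0.123 0 0.7"

```text
time_s: 29.75
tcp_pos: [0.4219, 0.1179, 0.0189]
tcp_rot: [[-0.986, 0.166, 0.001], [0.166, 0.986, 0.001], [-0.001, 0.001, -1.0]]
wrist_force: [-0.1, 0.6, 3.6]
finger_gap: 0.0244
grip_force: 9.9
```

Emit:
move_arm:
  series: "0 0 0.02 0 0.7; 0 0 0.05 0 0.7; 0 0 0.09 0 0.7; 0.03 0.01 0.1 7 0.7; 0.06 0.02 0.1 14 0.7; 0.09 0.027 0.1 16 0.7; 0.12 0.027 0.1 16 0.7; 0.15 0.027 0.1 16 0.7; 0.17 0.027 0.1 16 0.7; 0.187 0.027 0.1 16 0.7; 0.187 0.027 0.1 16 0.7; 0.187 0.027 0.1 16 0.7; 0.187 0.027 0.07 16 0.7; 0.187 0.027 0.04 16 0.7; 0.187 0.027 0.02 16 0.7; 0.187 0.027 0.012 16 0.7; 0.187 0.027 0.008 16 0.7; 0.187 0.027 0.008 16 0.7; 0.187 0.027 0.008 16 0.7"

```text
time_s: 31.33
tcp_pos: [0.6091, 0.145, 0.0277]
tcp_rot: [[-0.994, -0.112, 0.002], [-0.112, 0.994, 0.001], [-0.002, 0.001, -1.0]]
wrist_force: [0.1, 0.4, -0.4]
finger_gap: 0.0245
grip_force: 9.9
```

Emit:
move_arm:
  series: "0 0 -0.002 0 0.7; 0 0 -0.002 0 0.7; 0 0 -0.002 0 0.5; 0 0 -0.002 0 0.27; 0 0 -0.002 0 0.27; 0 0 -0.002 0 0.27; 0 0 0.02 0 0.27; 0 0 0.05 0 0.27; 0 0 0.08 0 0.27; 0 0 0.11 0 0; -0.04 0 0.112 -7 -0.2; -0.08 0 0.112 -14 -0.2; -0.12 0 0.112 -16.7 -0.2; -0.16 -0.02 0.112 -16.7 -0.2; -0.184 -0.05 0.112 -16.7 -0.2; -0.184 -0.08 0.112 -16.7 -0.2; -0.184 -0.115 0.112 -16.7 -0.2; -0.184 -0.115 0.112 -16.7 -0.2; -0.184 -0.115 0.112 -16.7 -0.2; -0.184 -0.115 0.112 -16.7 -0.2"

```text
time_s: 33.0
tcp_pos: [0.4245, 0.0301, 0.1385]
tcp_rot: [[-0.984, 0.179, 0.001], [0.179, 0.984, 0.001], [-0.0, 0.001, -1.0]]
wrist_force: [0.1, 0.2, 0.7]
finger_gap: 0.052
grip_force: 0.0
```

Emit:
move_arm:
  series: "0 0 -0.04 0 -0.2; 0 0 -0.08 0 -0.2; 0 0 -0.11 0 -0.2; 0 0 -0.118 0 -0.2; 0 0 -0.12 0 -0.2; 0 0 -0.12 0 -0.2; 0 0 -0.12 0 0.1; 0 0 -0.12 0 0.4; 0 0 -0.12 0 0.7; 0 0 -0.12 0 0.7; 0 0 -0.12 0 0.7; 0 0 -0.12 0 0.7"

```text
time_s: 34.0
tcp_pos: [0.4248, 0.0298, 0.0188]
tcp_rot: [[-0.984, 0.178, 0.001], [0.178, 0.984, 0.001], [-0.001, 0.001, -1.0]]
wrist_force: [-1.2, 0.2, 2.4]
finger_gap: 0.0245
grip_force: 9.9
```

Emit:
move_arm:
  series: "0 0 0.03 0 0.7; 0 0 0.06 0 0.7; 0 0.02 0.1 0 0.7; 0 0.05 0.1 7 0.7; 0.02 0.08 0.1 14 0.7; 0.05 0.11 0.1 16.8 0.7; 0.08 0.14 0.1 16.8 0.7; 0.11 0.159 0.1 16.8 0.7; 0.14 0.159 0.1 16.8 0.7; 0.17 0.159 0.1 16.8 0.7; 0.179 0.159 0.1 16.8 0.7; 0.179 0.159 0.1 16.8 0.7; 0.179 0.159 0.07 16.8 0.7; 0.179 0.159 0.04 16.8 0.7; 0.179 0.159 0.02 16.8 0.7; 0.179 0.159 0.012 16.8 0.7; 0.179 0.159 0.008 16.8 0.7; 0.179 0.159 0.008 16.8 0.7; 0.179 0.159 0.006 16.8 0.7; 0.179 0.159 0.006 16.8 0.7"

```text
time_s: 35.67
tcp_pos: [0.6043, 0.189, 0.0257]
tcp_rot: [[-0.994, -0.114, 0.002], [-0.114, 0.994, 0.001], [-0.003, 0.001, -1.0]]
wrist_force: [-0.2, -0.3, 0.2]
finger_gap: 0.0248
grip_force: 9.9
```

Emit:
move_arm:
  series: "0 0 0 0 0.5; 0 0 0 0 0.27; 0 0 0 0 0.27; 0 0 0 0 0.27; 0 0 0.02 0 0.27; 0 0 0.05 0 0.27; 0 0 0.08 0 0.27; 0 0 0.11 0 0; -0.04 0 0.115 -1.2 -0.2; -0.08 0 0.115 -1.2 -0.2; -0.12 -0.01 0.115 -1.2 -0.2; -0.16 -0.02 0.115 -1.2 -0.2; -0.165 -0.06 0.115 -1.2 -0.2; -0.165 -0.1 0.115 -1.2 -0.2; -0.165 -0.14 0.115 -1.2 -0.2; -0.165 -0.18 0.115 -1.2 -0.2; -0.165 -0.22 0.115 -1.2 -0.2; -0.165 -0.249 0.115 -1.2 -0.2; -0.165 -0.249 0.115 -1.2 -0.2; -0.165 -0.249 0.115 -1.2 -0.2"

```text
time_s: 37.33
tcp_pos: [0.4384, -0.0618, 0.1396]
tcp_rot: [[-0.996, -0.088, 0.001], [-0.088, 0.996, 0.001], [-0.001, 0.001, -1.0]]
wrist_force: [-0.7, 0.9, -1.0]
finger_gap: 0.0521
grip_force: 0.0
```

Run:
```python
from h import *
snap('top','t8.png');snap('scene','s8.png')
a=cv2.imread('pics/t8.png')[115:290,105:300];b=cv2.imread('pics/s8.png')[90:265,120:315]
cv2.imwrite('pics/v8.png',cv2.resize(np.hstack([a,b]),None,fx=2.05,fy=2.05,interpolation=2))
```

```text
(no output)
```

View pics/v8.png

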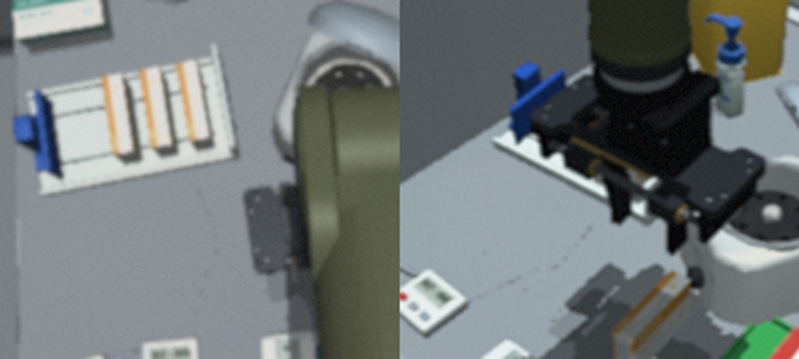

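Three cartons stand in the rack in parallel; ample room before the stop. Pick the fourth.

Emit:
move_arm:
  series: "0 0 -0.04 0 -0.2; 0 0 -0.08 0 -0.2; 0 0 -0.11 0 -0.2; 0 0 -0.118 0 -0.2; 0 0 -0.121 0 -0.2; 0 0 -0.121 0 -0.2; 0 0 -0.121 0 0.1; 0 0 -0.121 0 0.4; 0 0 -0.121 0 0.7; 0 0 -0.121 0 0.7; 0 0 -0.121 0 0.7; 0 0 -0.121 0 0.7"

```text
time_s: 38.43
tcp_pos: [0.4388, -0.0602, 0.0187]
tcp_rot: [[-0.996, -0.093, 0.001], [-0.093, 0.996, 0.001], [-0.001, 0.0, -1.0]]
wrist_force: [-1.1, 0.5, 1.5]
finger_gap: 0.0244
grip_force: 9.9
```

Emit:
move_arm:
  series: "0 0 0.03 0 0.7; 0 0 0.06 0 0.7; 0 0.02 0.1 0 0.7; 0 0.05 0.1 0 0.7; 0 0.08 0.1 1.2 0.7; 0 0.11 0.1 1.2 0.7; 0 0.14 0.1 1.2 0.7; 0 0.17 0.1 1.2 0.7; 0.02 0.2 0.1 1.2 0.7; 0.04 0.23 0.1 1.2 0.7; 0.07 0.26 0.1 1.2 0.7; 0.1 0.29 0.1 1.2 0.7; 0.13 0.294 0.1 1.2 0.7; 0.16 0.294 0.1 1.2 0.7; 0.16 0.294 0.1 1.2 0.7; 0.16 0.294 0.1 1.2 0.7; 0.16 0.294 0.07 1.2 0.7; 0.16 0.294 0.04 1.2 0.7; 0.16 0.294 0.02 1.2 0.7; 0.16 0.294 0.02 1.2 0.7"

```text
time_s: 40.1
tcp_pos: [0.5932, 0.2324, 0.0335]
tcp_rot: [[-0.993, -0.114, -0.009], [-0.114, 0.993, -0.003], [0.009, -0.002, -1.0]]
wrist_force: [-0.3, -1.2, -1.3]
finger_gap: 0.0245
grip_force: 9.9
```

Emit:
move_arm:
  series: "0 0 -0.006 0 0.7; 0 0 -0.01 0 0.7; 0 0 -0.013 0 0.7; 0 0 -0.013 0 0.7; 0 0 -0.013 0 0.7"

```text
time_s: 40.52
tcp_pos: [0.5989, 0.234, 0.0262]
tcp_rot: [[-0.994, -0.114, 0.001], [-0.114, 0.994, 0.001], [-0.002, 0.001, -1.0]]
wrist_force: [0.0, 0.6, -0.5]
finger_gap: 0.0244
grip_force: 9.9
```

Emit:
move_arm:
  series: "0 0 0 0 0.5; 0 0 0 0 0.27; 0 0 0 0 0.27; 0 0 0 0 0.27; 0 0 0.02 0 0.27; 0 0 0.05 0 0.27; 0 0 0.08 0 0.27; 0 0 0.115 -7 0; -0.007 0.02 0.115 -14 -0.2; -0.007 0.04 0.115 -21 -0.2; -0.007 0.057 0.115 -28 -0.2; -0.007 0.057 0.115 -35 -0.2; -0.007 0.057 0.115 -42 -0.2; -0.007 0.057 0.115 -49 -0.2; -0.007 0.057 0.115 -56 -0.2; -0.007 0.057 0.115 -63 -0.2; -0.007 0.057 0.115 -70 -0.2; -0.007 0.057 0.115 -77 -0.2; -0.007 0.057 0.115 -84 -0.2; -0.007 0.057 0.115 -90 -0.2"

```text
time_s: 42.18
tcp_pos: [0.5913, 0.2907, 0.1403]
tcp_rot: [[-0.108, 0.994, 0.0], [0.994, 0.108, -0.0], [-0.0, 0.0, -1.0]]
wrist_force: [0.3, -0.2, -0.1]
finger_gap: 0.0521
grip_force: 0.0
```

Emit:
move_arm:
  series: "0 0 0 0 -0.2; 0 0 0 0 -0.2; 0 0 -0.03 0 -0.2; 0 0 -0.06 0 -0.2; 0 0 -0.085 0 -0.2; 0 0 -0.095 0 -0.2; 0 0 -0.095 0 -0.2; 0 0 -0.095 0 0.2; 0 0 -0.095 0 0.6; 0 0 -0.095 0 0.6; 0 0 -0.095 0 0.6; 0 0 -0.095 0 0.6"
  grip_force: 10

```text
time_s: 43.18
tcp_pos: [0.5912, 0.291, 0.0467]
tcp_rot: [[-0.114, 0.993, -0.0], [0.993, 0.114, 0.001], [0.001, -0.0, -1.0]]
wrist_force: [-5.0, -0.1, 5.5]
finger_gap: 0.03
grip_force: 10.0
```

Emit:
move_arm:
  series: "0.0006 -0.005 0 0 0.6; 0.0011 -0.01 0 0 0.6; 0.0017 -0.015 0 0 0.6; 0.0023 -0.02 0 0 0.6; 0.0028 -0.025 0 0 0.6; 0.0034 -0.03 0 0 0.6; 0.004 -0.035 0 0 0.6; 0.0046 -0.04 0 0 0.6; 0.0051 -0.045 0 0 0.6; 0.0057 -0.05 0 0 0.6; 0.0063 -0.055 0 0 0.6; 0.0068 -0.06 0 0 0.6; 0.0074 -0.065 0 0 0.6; 0.008 -0.07 0 0 0.6; 0.0085 -0.075 0 0 0.6; 0.0091 -0.08 0 0 0.6; 0.0091 -0.08 0 0 0.6; 0.0091 -0.08 0 0 0.6"

```text
time_s: 44.68
tcp_pos: [0.6008, 0.2106, 0.0466]
tcp_rot: [[-0.114, 0.994, 0.001], [0.994, 0.114, 0.001], [0.001, 0.001, -1.0]]
wrist_force: [-2.7, -0.8, 6.9]
finger_gap: 0.0298
grip_force: 10.0
```

Run:
```python
from h import *
snap('top','t9.png');snap('scene','s9.png')
a=cv2.imread('pics/t9.png')[115:225,105:240];b=cv2.imread('pics/s9.png')[100:210,140:275]
cv2.imwrite('pics/v9.png',cv2.resize(np.hstack([a,b]),None,fx=2.95,fy=2.95,interpolation=2))
```

```text
(no output)
```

View pics/v9.png

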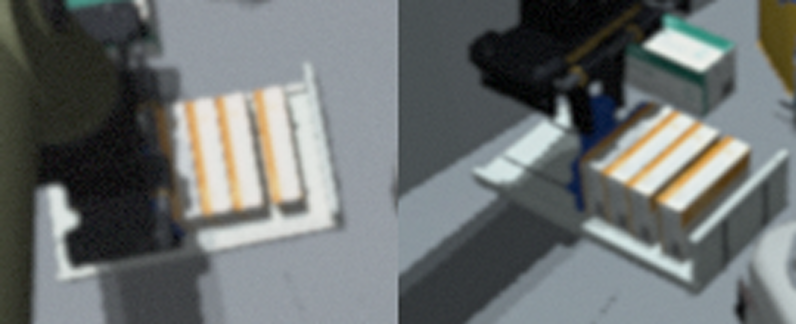

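Emit:
move_arm:
  series: "0.0005 -0.004 0 0 0.6; 0.0009 -0.008 0 0 0.6; 0.0014 -0.012 0 0 0.6; 0.0018 -0.016 0 0 0.6; 0.002 -0.018 0 0 0.6; 0.0023 -0.02 0 0 0.6; 0.0023 -0.02 0 0 0.6; 0.0023 -0.02 0 0 0.6"

```text
time_s: 45.45
tcp_pos: [0.6031, 0.1917, 0.0466]
tcp_rot: [[-0.114, 0.993, 0.001], [0.993, 0.114, 0.002], [0.002, 0.001, -1.0]]
wrist_force: [-2.5, 1.2, 5.0]
finger_gap: 0.0301
grip_force: 10.0
```

Emit:
move_arm:
  series: "0.0001 -0.001 0 0 0.6; 0.0002 -0.002 0 0 0.6; 0.0002 -0.002 0 0 0.6; 0.0002 -0.002 0 0 0.6"

```text
time_s: 45.78
tcp_pos: [0.6033, 0.1901, 0.0467]
tcp_rot: [[-0.115, 0.993, 0.001], [0.993, 0.115, 0.002], [0.002, 0.001, -1.0]]
wrist_force: [-2.4, 1.7, 6.4]
finger_gap: 0.0301
grip_force: 10.0
```

Emit:
move_arm:
  series: "0.0001 -0.001 0 0 0.6; 0.0001 -0.001 0 0 0.6; 0.0002 -0.002 0 0 0.6; 0.0002 -0.002 0 0 0.6"

```text
time_s: 46.12
tcp_pos: [0.6035, 0.1882, 0.0467]
tcp_rot: [[-0.115, 0.993, 0.001], [0.993, 0.115, 0.002], [0.002, 0.001, -1.0]]
wrist_force: [-2.4, 1.6, 6.0]
finger_gap: 0.0301
grip_force: 10.0
```

Emit:
move_arm:
  series: "0.0001 -0.001 0 0 0.6; 0.0001 -0.001 0 0 0.6; 0.0001 -0.001 0 0 0.6"

```text
time_s: 46.37
tcp_pos: [0.6037, 0.1872, 0.0467]
tcp_rot: [[-0.115, 0.993, 0.001], [0.993, 0.115, 0.002], [0.002, 0.001, -1.0]]
wrist_force: [-2.7, 1.3, 5.6]
finger_gap: 0.0299
grip_force: 10.0
```

Emit:
move_arm:
  series: "0.0001 -0.001 0 0 0.6; 0.0001 -0.001 0 0 0.6; 0.0001 -0.001 0 0 0.6"

```text
time_s: 46.62
tcp_pos: [0.6038, 0.1862, 0.0467]
tcp_rot: [[-0.115, 0.993, 0.001], [0.993, 0.115, 0.002], [0.002, 0.002, -1.0]]
wrist_force: [-2.7, 1.4, 5.4]
finger_gap: 0.0298
grip_force: 10.0
```

Emit:
move_arm:
  series: "0.0001 -0.001 0 0 0.6; 0.0001 -0.001 0 0 0.6; 0.0001 -0.001 0 0 0.6"

```text
time_s: 46.87
tcp_pos: [0.6039, 0.1852, 0.0466]
tcp_rot: [[-0.115, 0.993, 0.001], [0.993, 0.115, 0.002], [0.002, 0.001, -1.0]]
wrist_force: [-1.6, 1.1, 6.5]
finger_gap: 0.0297
grip_force: 10.0
```

Emit:
move_arm:
  series: "0.0001 -0.001 0 0 0.6; 0.0001 -0.001 0 0 0.6; 0.0001 -0.001 0 0 0.6"

```text
time_s: 47.12
tcp_pos: [0.604, 0.1846, 0.0466]
tcp_rot: [[-0.115, 0.993, 0.001], [0.993, 0.115, 0.003], [0.002, 0.002, -1.0]]
wrist_force: [-2.4, 1.6, 6.0]
finger_gap: 0.0303
grip_force: 10.0
```

Emit:
move_arm:
  series: "0.0001 -0.001 0 0 0.6; 0.0001 -0.001 0 0 0.6; 0.0001 -0.001 0 0 0.6"

```text
time_s: 47.37
tcp_pos: [0.604, 0.1846, 0.0467]
tcp_rot: [[-0.115, 0.993, 0.001], [0.993, 0.115, 0.004], [0.004, 0.002, -1.0]]
wrist_force: [-2.5, 4.3, 6.0]
finger_gap: 0.0298
grip_force: 10.0
```

Emit:
move_arm:
  series: "0.0001 -0.001 0 0 0.6; 0.0001 -0.001 0 0 0.6"

```text
time_s: 47.53
tcp_pos: [0.604, 0.1846, 0.0466]
tcp_rot: [[-0.116, 0.993, 0.001], [0.993, 0.116, 0.005], [0.005, 0.002, -1.0]]
wrist_force: [-1.6, 4.2, 6.1]
finger_gap: 0.0299
grip_force: 10.0
```

Emit:
move_arm:
  series: "0 0.001 0 0 0.3; 0 0.001 0 0 0; 0 0.001 0 0 -0.2; 0 0.001 0 0 -0.2; 0 0.001 0 0 -0.2; 0 0.001 0.03 0 -0.2; 0 0.001 0.06 0 -0.2; 0 0.001 0.1 0 -0.2; -0.03 0.03 0.12 0 -0.2; -0.06 0.06 0.12 0 -0.2; -0.09 0.09 0.12 0 -0.2; -0.12 0.12 0.12 0 -0.2; -0.15 0.15 0.12 0 -0.2; -0.18 0.18 0.12 0 -0.2; -0.21 0.21 0.12 0 -0.2; -0.24 0.24 0.12 0 -0.2; -0.24 0.27 0.12 0 -0.2; -0.24 0.3 0.12 0 -0.2; -0.24 0.3 0.12 0 -0.2; -0.24 0.3 0.12 0 -0.2"

```text
time_s: 49.2
tcp_pos: [0.3629, 0.4818, 0.1644]
tcp_rot: [[-0.117, 0.993, 0.0], [0.993, 0.117, -0.002], [-0.002, 0.0, -1.0]]
wrist_force: [-0.6, -0.4, -0.1]
finger_gap: 0.0521
grip_force: 0.0
```

Run:
```python
from h import *
snap('top','t10.png');snap('scene','s10.png')
a=cv2.imread('pics/t10.png')[115:295,105:375];b=cv2.imread('pics/t10.png')[130:220,110:245]
b=cv2.resize(b,(540,360),interpolation=2);a=cv2.resize(a,(540,360),interpolation=2)
cv2.imwrite('pics/v10.png',cv2.resize(np.vstack([a,b]),None,fx=.83,fy=.83))
```

```text
(no output)
```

View pics/v10.png

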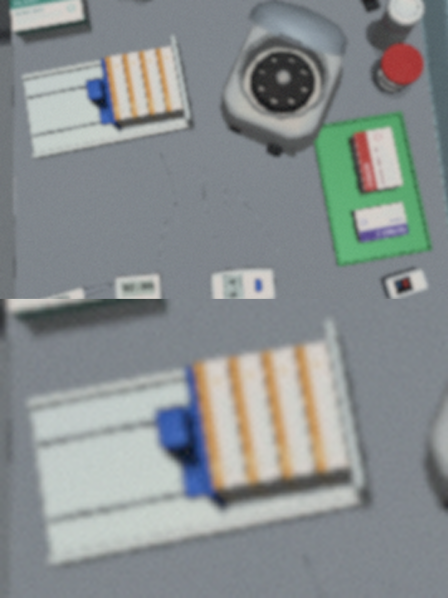

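Run:
```python
from m import *
f=lambda p:(110+p[0]/3.32,130+(p[1]-299)/3.32); g=lambda p:(105+p[0]/1.66,115+p[1]/1.66)
c,L,a=rect([(195,362),(328,343),(350,470),(213,488)],.066,f);print('row',c,L,a)
d=c-np.array([.6163,.0687]);t=np.radians(6.5);print(d@[np.cos(t),np.sin(t)],d@[-np.sin(t),np.cos(t)])
for n,p,z in(('red',(377,159),.051),('pur',(381,222),.035)):
    d=px2w('top',*g(p),z)[:2]-np.array([.4425,-.1999]);t=np.radians(5);print(n,d@[np.cos(t),np.sin(t)],d@[-np.sin(t),np.cos(t)])
```

```text
row [0.6111 0.1174] [97, 96, 98, 95] [-86.1, -173.9, 93.1, 5.6]
0.00034642286097882023 0.048975606083042925
red 0.03317307857237476 -0.00947922205034608
pur -0.054724317930028826 5.542902604013019e-05
```

All within tolerance; hand in.

```bash
python3 -c "
from station import ctrl
print(ctrl.hand_in())"
```

```text
the job is handed in; nothing more can be done
None
```

The job is handed in; no verdict was returned. In the final pictures the red and purple cartons stand flat in the tray, and all four orange cartons stand upright and snug between wall and stop, about centred in the rack.

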